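# Clamp the two-part prosthetic mould

### The job

Stand the closed plaster mould upright on the bed between the two jaws of the bench clamp, lengthwise so that the jaws press its two halves together, and let go of it. Then squeeze the clamp's trigger towards its handle again and again until the jaws grip the mould firmly, stopping when the trigger clearly stiffens so that the brittle plaster is not crushed. Close the jaw with the trigger only, and leave the bottles and other things where they are.

Things in the scene. Friction and masses are not known exactly. Their poses are not given: they have to be found in the camera images.
- clamp: One-hand bar clamp fixed to the bench, black and orange plastic on a dark steel base 260 x 86 x 12 mm. Origin: underside of the base, below the middle of the bed (z 0.002). x axis: along the bar, from the handle (-x) to the sliding jaw (+x); z up. Positions below are in this frame. Handle: fixed upright grip, x -163 to -143 mm, 34 mm wide, top at z 165 mm. The bar runs below the bed.
- bed (a point): Middle of the top of the blue bed on which the mould shall stand, 45 mm above the clamp's origin; the bed is 100 mm long (along the clamp's x) and 52 mm wide.
- fixed_jaw (a point): Middle of the front of the fixed jaw: a black post, x -86 to -66 mm, 36 mm wide, top at z 92 mm; this point lies at x -66, z 68 mm. On it is an orange round pad, 32 mm across, centred there on a screw: its face lies anywhere from x -42 to -34 mm (differs each time, not measured).
- jaw: Sliding jaw with its bar. This frame is the clamp's frame when fully open; it moves along the clamp's -x by up to 56 mm as the jaw closes (6 to 18 mm closed at the start). Black post 36 mm wide, top at z 94 mm, with an orange round pad 32 mm across on a spring (5 N per mm, 16 mm travel). A ratchet (steps of about 2 mm) lets it only close. Do not push it by hand.
- jaw_face (a point): Middle of the sliding jaw's pad face when its spring is relaxed (62 mm along x from the jaw's origin, 68 mm up); it faces the fixed jaw.
- trigger_bar (a point): Centre of the round orange finger bar atop the trigger, 12 mm thick, 48 mm wide across the clamp, 129 mm above the clamp's origin, open in front and above. Push or squeeze it level towards the handle (clamp's -x): 29 mm to its stop; it springs back when let go. A full stroke draws the jaw about 5 mm. Pushing on at its stop stiffens it too, so watch its travel.
- trigger: The orange trigger carrying that bar; origin on its hinge at the base. Leverage about 4:1. The bar takes 3 to 6 N (level part) while the jaw runs free; once both pads touch the mould it climbs by 1 N per 4 N of grip. 13 to 15 N on the bar, short of its stop, is a firm grip: 18 N or more stays on the mould though up to 14 N is lost as the ratchet drops back. Over 48 N, 16.5 N on the bar, it cracks.
- mould: Closed two-part plaster mould, white, 64 mm long (x) by 46 mm wide (y) by 55 mm high (z), about 0.3 kg; origin in the middle of its underside. A blue seam across its middle parts the halves, so they are pressed together along x (either end may face either jaw). Blue pour hole on top. It starts upright on the 2 mm black mat (mat top at z 0.002).
- spray_bottle: White spray bottle, 68 mm across, 190 mm tall; leave alone. Origin under its centre.
- glue_bottle: White bottle with a blue label, 48 mm across, 120 mm tall; leave alone.
- amber_jar: Amber jar with a black lid, 44 mm across, 60 mm tall; leave alone.
- purple_tub: Open purple tub, 72 mm across, 60 mm tall; leave alone.
- nose_cast: Skin-coloured nose cast, 52 mm across, 43 mm tall; leave alone.
- spatula: Spatula lying on the steel palette at the right; leave alone.
Mind the look-alikes: they are no part of the job. Leave any yellow look-alike of the mould alone.

How it is judged:
By the outcome, as a careful person would: the job done as asked, in the order asked, and still so for the second after the job is handed in, with the robot touching nothing.
It also fails if it takes over 72 s, if anything falls off the work surface, if the arm or the gripper's body presses on something with over 40 N, if the wrist force passes 120 N, or if a joint passes its speed limit or range.

### The arm

A 6-joint arm with a two-finger parallel gripper is mounted at the origin on the work surface. World frame = base frame: x ahead of the robot, y to its left, z up, the work surface at z = 0. Lengths are in m, angles in degrees, forces in N, time in s.
With the tool pointing down it reaches from about 0.4 to 0.825 m from the base axis. Payload 7 kg.
Tool frame: the origin (TCP) lies at the very end of the fingers, on their centre line; the grasp point (between the pads) lies 19 mm behind it; x points along the fingers, z is the direction in which the jaws open and shut, and the axes are right-handed (so a half turn about x gives the same grasp; the last joint's range is limited). The gripper opens to 88 mm and grips with 3 to 60 N. Pads are 19 mm wide; open, the fingers measure 130 mm over their backs; the gripper's body (78 mm by 193 mm) begins 47 mm behind the grasp point.
Start: joints at [-59.582, 20.546, 0.682, 0, -70.136, -16.507], TCP at [0.162, -0.655, 0.198] pointing down, gripper open.
Joint ranges: [-176.03, 176.03], [-82.01, 121.73], [-58.28, 71.71], [-173.87, 95.51], [-174.79, -0.11], [-173.66, 173.66]. Speed limits (degrees/s): [136.94, 136.94, 172.46, 180, 180, 180].

### API

Orientations are given as [roll, pitch, yaw] about the fixed x, y, z axes, in that order (R = Rz(yaw) Ry(pitch) Rx(roll)).
In Python, from plant import sensors, cams, workorder gives the robot as it stands. The module is installed in compiled form; this text tells all that it offers.
- The arm moves only by the shell command python3 -m handwheel 'ROWS' [OPENING] [FORCE]. ROWS is JSON, one flat list of numbers, 4 for each row, row after row: the shift along the tool's x, y, z in cm, then the turn about the tool's x in degrees. A call has exactly 10 rows; each row is the pose to reach, as a shift and turn from the pose commanded when the call began, along the tool's axes at that moment; what a row does not reach only later rows make up. A row lasts 1/8 s, in which the tool goes at most 62.5 mm and 10.7 degrees, less where a joint would pass 70% of its speed; a pose out of reach is approached as far as the arm can. A call with a gripper value outside its range is refused whole. OPENING is the finger opening in cm, from 0 to 8.76, set as the call begins (- or left out, the last holds). The fingers move at their own pace and stop on an object; FORCE is the grip in N (left out, the last holds). Time passes only in rows, so rows that repeat a pose let the fingers close, or fill a call up. It gives the time, the measured TCP pose, the force and the opening at its end, in the units of the state.
- sensors.get_state(): the state, without advancing time (a new reading comes with each control period).
- cams.capture(name): name is "side" or "top"; returns a dict with "image" (400x640x3 uint8, red, green, blue), "fov_y" (degrees; the focal length in pixels is half the picture's height over the tangent of half this angle, whatever the lens; pixels are square), "cx", "cy" (the principal point, pixels), "D" ([k1, k2, p1, p2, k3] as OpenCV has them; the pictures are not rectified), "xyz" and "rotation" of the camera in the world. Camera axes: x right, y down, z forward; pixel columns grow to the right and rows downward; lengths in m; the calibration is good to about 2 mm. A picture is of the moment at which its call begins. There is no depth.
- workorder.close_job(): hands the job in, once; it reports no verdict.
The state is a dict: "time_s": time; "joints": joint angles; "qd": joint speeds; "joint_torque": joint torques, N m; "tcp_pos": TCP position; "eef_rot": TCP orientation; "contact_force": force on the tool from outside, world axes, zero at the start; "moment": the same for the moment, N m; "gripper_width": finger opening in m.
Only numpy, scipy, OpenCV 4.12 (cv2) and the standard library are available. Lean on these libraries where they do the work, as an engineer would, in place of code of your own. Each camera call takes 0.05 s, during which the arm holds its last target.

## Working session

There is one attempt and no reset: what is moved stays moved. The work goes in short steps, Python scripts to look and compute and a shell command to move; the robot and the scene stay as the last step left them, time stands still between calls to the robot, and variables do not carry over. Pictures are saved under pics/ and viewed, and the job is handed in when it is done.

```bash
mkdir -p pics; python3 - <<'E'
from plant import sensors,cams
import cv2,json,numpy as np
s=sensors.get_state()
print(s)
for n in("side","top"):
    c=cams.capture(n); cv2.imwrite(f"pics/{n}0.png",c["image"][...,::-1])
    print(n,{k:(np.array(v).tolist() if k!="image" else 0) for k,v in c.items()})
E
```

```text
{'time_s': 0.0, 'joints': array([-5.95830268e+01,  2.05913876e+01,  6.33348308e-01, -1.91050371e-02,
       -7.01342776e+01, -1.65071213e+01]), 'qd': array([-0.0174848 ,  0.07872444,  0.01557514, -0.02659161, -0.07198749,
        0.06706191]), 'joint_torque': array([ 1.03608563e-03, -5.82722104e+01,  2.93054903e+01,  6.99698836e+00,
        7.00484510e-03, -2.01254147e-04]), 'tcp_pos': array([ 0.16210732, -0.65470047,  0.19662321]), 'eef_rot': array([  5.49942314,  89.90595178, 109.40276836]), 'contact_force': array([-0.25174818,  0.57332767, -0.13985581]), 'moment': array([ 0.01026957,  0.04065917, -0.06480313]), 'gripper_width': 0.08776689438758246}
side {'image': 0, 'fov_y': 42.85838500962789, 'cx': 320.68477460367416, 'cy': 197.77481553918662, 'D': [-0.11368057819338732, 0.0, 0.0, 0.0, 0.0], 'xyz': [0.24264731961344263, 0.9960720625697195, 0.8158618354964766], 'rotation': [-121.9659391382006, 0.9001891927437172, -165.19418903758856]}
top {'image': 0, 'fov_y': 47.64947197665546, 'cx': 324.49889631518147, 'cy': 194.6656286221472, 'D': [-0.011012377197050153, 0.0, 0.0, 0.0, 0.0], 'xyz': [0.4627272732414293, -0.07811456898956133, 1.0725846996732407], 'rotation': [-174.63988103399703, 0.7524574713977312, -90.53193753048501]}
```

View pics/side0.png

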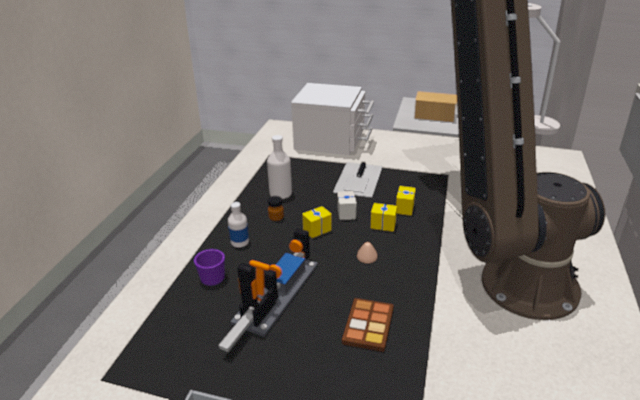

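View pics/top0.png

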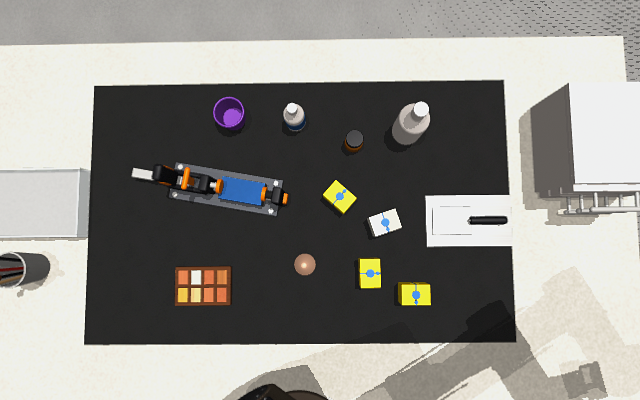

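The side view shows the clamp at about (275,285) with the white mould at (346,205). In the top view the clamp lies around (240,190), handle at left and sliding jaw at right. The white mould is at (385,222), and the yellow look-alikes are around it. I'll enlarge both.

```bash
python3 - <<'E'
import cv2,numpy as np
t=cv2.imread("pics/top0.png"); s=cv2.imread("pics/side0.png")
cv2.imwrite("pics/tc.png",cv2.resize(t[155:225,125:295],None,fx=4.6,fy=4.6,interpolation=cv2.INTER_CUBIC))
cv2.imwrite("pics/tm.png",cv2.resize(t[195:250,355:415],None,fx=8,fy=8,interpolation=cv2.INTER_CUBIC))
cv2.imwrite("pics/sc.png",cv2.resize(s[180:350,210:360],None,fx=3.5,fy=3.5,interpolation=cv2.INTER_CUBIC))
E
```

```text
(no output)
```

View pics/tc.png

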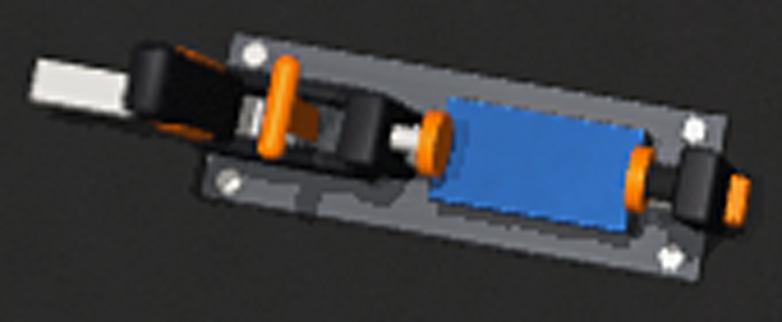

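View pics/tm.png

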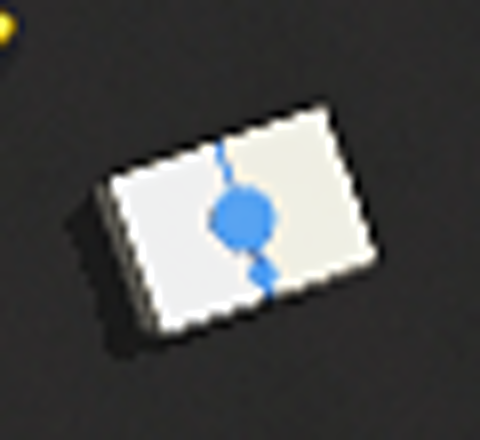

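View pics/sc.png

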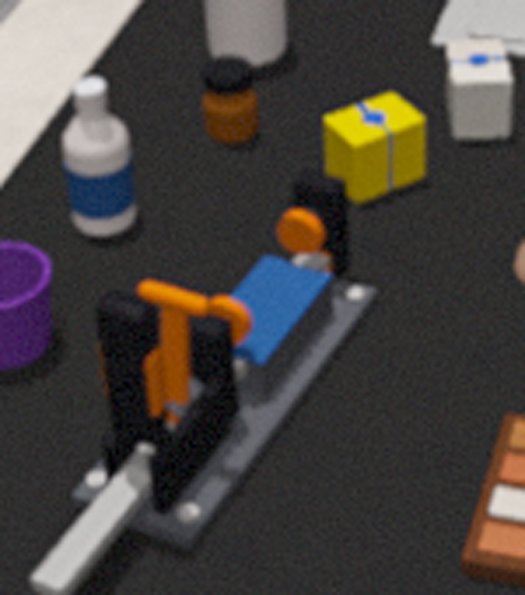

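```bash
cat > h.py <<'E'
import numpy as np,cv2
from scipy.spatial.transform import Rotation as Ro
from scipy.optimize import least_squares
CAM={"side":dict(f=42.85838500962789,c=(320.68477460367416,197.77481553918662),k=-0.11368057819338732,x=[0.24264731961344263,0.9960720625697195,0.8158618354964766],r=[-121.9659391382006,0.9001891927437172,-165.19418903758856]),
"top":dict(f=47.64947197665546,c=(324.49889631518147,194.6656286221472),k=-0.011012377197050153,x=[0.4627272732414293,-0.07811456898956133,1.0725846996732407],r=[-174.63988103399703,0.7524574713977312,-90.53193753048501])}
def par(n):
    c=CAM[n];f=200/np.tan(np.radians(c['f']/2))
    return np.array([[f,0,c['c'][0]],[0,f,c['c'][1]],[0,0,1]]),np.array([c['k'],0,0,0,0.]),Ro.from_euler('xyz',c['r'],degrees=True).as_matrix(),np.array(c['x'])
def onplane(n,px,z):
    K,D,R,X=par(n)
    u=cv2.undistortPoints(np.array(px,float).reshape(-1,1,2),K,D).reshape(-1,2)
    d=np.c_[u,np.ones(len(u))]@R.T
    return X+d*((z-X[2])/d[:,2])[:,None]
def proj(n,P):
    K,D,R,X=par(n); rv=cv2.Rodrigues(R.T)[0]
    return cv2.projectPoints(np.array(P,float).reshape(-1,1,3),rv,-R.T@X,K,D)[0].reshape(-1,2)
def pose(p,L):
    c,s=np.cos(p[2]),np.sin(p[2]); L=np.array(L,float)
    return np.c_[p[0]+c*L[:,0]-s*L[:,1],p[1]+s*L[:,0]+c*L[:,1],L[:,2]]
E
python3 - <<'E'
from h import *
tc=lambda a:np.array(a)/4.6+[125,155]-.39   # approx cubic half-pixel shift
tm=lambda a:np.array(a)/8+[355,195]-.44
sc=lambda a:np.array(a)/3.5+[210,180]-.36
bt=onplane("top",tc([(447,97),(645,130),(628,232),(430,198)]),.047)
print("bed top",bt.round(4),bt.mean(0))
bs=onplane("side",sc([(265,255),(330,277),(262,362)]),.047);print("bed side",bs.round(4))
m=onplane("top",tm([(112,180),(325,105),(378,258),(163,333)]),.057);print("mould",m.round(4),m.mean(0))
ms=onplane("side",sc([(447,43),(508,40),(512,82),(452,84)]),.057);print("mould side",ms.round(4),ms.mean(0))
for nm,q in(("bed",bt),("mould",m)):
    for e in((q[1]-q[0]),(q[2]-q[3]),(q[3]-q[0]),(q[2]-q[1])): print(nm,np.hypot(*e[:2]).round(4),np.degrees(np.arctan2(e[1],e[0])).round(2))
# base edges, fixed-pad top, moving-pad top, trigger bar ends, handle top
print("base",onplane("top",tc([(235,33),(727,115),(697,280)]),.014).round(4))
print("bar",onplane("top",tc([(286,57),(270,158)]),.131).round(4))
print("bolts",onplane("top",tc([(255,54),(694,130),(671,258),(231,182)]),.018).round(4))
E
```

```text
bed top [[0.6052 0.1695 0.047 ]
 [0.5876 0.0705 0.047 ]
 [0.5369 0.0788 0.047 ]
 [0.5548 0.1773 0.047 ]] [0.57111882 0.12402379 0.047     ]
bed side [[0.5887 0.0716 0.047 ]
 [0.5377 0.0842 0.047 ]
 [0.5558 0.1785 0.047 ]]
mould [[ 0.5067 -0.1639  0.057 ]
 [ 0.5272 -0.2239  0.057 ]
 [ 0.4842 -0.2377  0.057 ]
 [ 0.464  -0.1773  0.057 ]] [ 0.49551989 -0.20067439  0.057     ]
mould side [[ 0.5266 -0.2183  0.057 ]
 [ 0.479  -0.2345  0.057 ]
 [ 0.4631 -0.1725  0.057 ]
 [ 0.5085 -0.1587  0.057 ]] [ 0.49431486 -0.19598796  0.057     ]
bed 0.1005 -100.11
bed 0.1001 -100.3
bed 0.051 171.14
bed 0.0514 170.74
mould 0.0634 -71.21
mould 0.0637 -71.43
mould 0.0448 -162.58
mould 0.0451 -162.23
base [[0.6444 0.2879 0.014 ]
 [0.5989 0.0332 0.014 ]
 [0.5144 0.0486 0.014 ]]
bar [[0.6129 0.2236 0.131 ]
 [0.5664 0.2301 0.131 ]]
bolts [[0.6327 0.2759 0.018 ]
 [0.5908 0.0497 0.018 ]
 [0.5255 0.0613 0.018 ]
 [0.5667 0.2869 0.018 ]]
```

```bash
cat >> h.py <<'E'
def goto(s,pos,zyaw,turn0=None):
    """shift in tool axes (cm) and turn about tool x (deg) to reach TCP pos with jaw axis at zyaw"""
    R=Ro.from_euler('xyz',s['eef_rot'],degrees=True).as_matrix()
    d=np.array(pos)-s['tcp_pos']; cur=np.degrees(np.arctan2(R[1,2],R[0,2]))
    t=-(zyaw-cur); t=(t+90)%180-90
    return (100*R.T@d).round(2),round(t,1),R.round(3),round(cur,1)
E
python3 - <<'E'
from h import *
from plant import sensors
s=sensors.get_state()
print(goto(s,[.495,-.1985,.026],18.4))
tc=lambda a:np.array(a)/4.6+[125,155]-.39
B=np.array([.571,.124]); a=np.radians(-100); ux=np.array([np.cos(a),np.sin(a)]);uy=np.array([-ux[1],ux[0]])
def cl(px,z): 
    p=onplane("top",tc(px),z)[:,:2]-B; return np.c_[p@ux,p@uy].round(4)
print("fixed pad face/back top, z.07 mid",cl([(452,145),(418,140)],.075))
print("mov pad",cl([(626,178),(655,180)],.075))
print("bar",cl([(286,57),(270,158)],.131)); print("post fixed",cl([(385,128),(348,125)],.094)); print("post mov",cl([(680,180),(722,190)],.096))
E
```

```text
(array([ 17.12, -43.28,  36.26]), np.float64(85.5), array([[-0.001, -0.971, -0.24 ],
       [ 0.001, -0.24 ,  0.971],
       [-1.   ,  0.   ,  0.001]]), np.float64(103.9))
fixed pad face/back top, z.07 mid [[-0.0366  0.0005]
 [-0.0534  0.0002]]
mov pad [[ 0.0494 -0.0015]
 [ 0.0634 -0.0001]]
bar [[-0.1054  0.024 ]
 [-0.1036 -0.023 ]]
post fixed [[-0.0648  0.0019]
 [-0.0825  0.0005]]
post mov [[ 0.0783  0.0003]
 [ 0.0987 -0.0011]]
```

```bash
python3 -m handwheel '[0,-4.5,3.8,-10, 0,-9.5,8,-20, 0,-15,12.5,-30, 0,-20,16.8,-40, 0,-25.5,21.4,-50, 0,-31,26,-60, 0,-36,30,-70, 0,-40,33.5,-80, 0,-43.3,36.3,-90, 0,-43.3,36.3,-94.5]' 6.8 20; python3 - <<'E'
from h import *
from plant import sensors
print(goto(sensors.get_state(),[.495,-.1985,.026],18.4))
E
```

```text
time_s: 1.35
tcp_pos: [0.4971, -0.1956, 0.1972]
eef_rot: [-64.6, 90.0, 134.3]
contact_force: [-0.7, -1.1, -0.8]
gripper_width: 0.0682
(array([17.12,  0.21,  0.29]), np.float64(0.5), array([[-0.   ,  0.324, -0.946],
       [ 0.   , -0.946, -0.324],
       [-1.   , -0.   ,  0.   ]]), np.float64(-161.1))
```

```bash
python3 -m handwheel '[2,0.2,0.3,0.5, 5,0.2,0.3,0.5, 8,0.2,0.3,0.5, 11,0.2,0.3,0.5, 13,0.2,0.3,0.5, 15,0.2,0.3,0.5, 16.2,0.2,0.3,0.5, 17,0.2,0.3,0.5, 17.2,0.2,0.3,0.5, 17.2,0.2,0.3,0.5]'; python3 - <<'E'
from h import *
from plant import cams
for n in("side","top"):
    i=cams.capture(n)["image"][...,::-1]
    i=i[150:300,260:440] if n=="side" else i[140:300,300:480]
    cv2.imwrite(f"pics/{n}1.png",cv2.resize(i,None,fx=3.5,fy=3.5,interpolation=cv2.INTER_CUBIC))
E
```

```text
time_s: 2.6
tcp_pos: [0.4934, -0.2016, 0.0259]
eef_rot: [154.3, 90.0, -7.7]
contact_force: [-0.4, 0.1, -0.3]
gripper_width: 0.0682
```

View pics/side1.png

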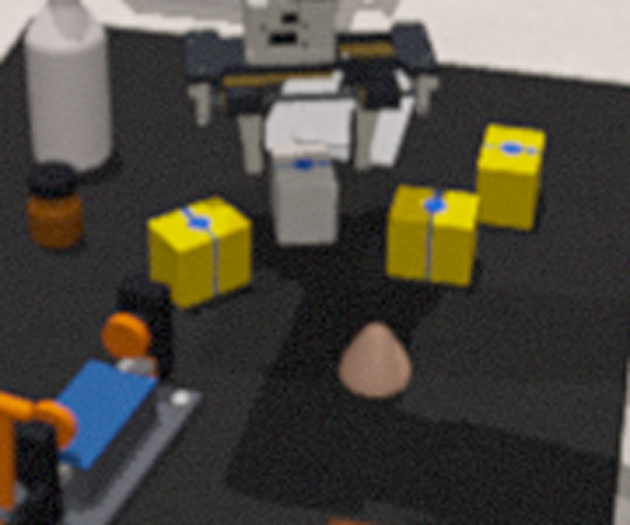

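View pics/top1.png

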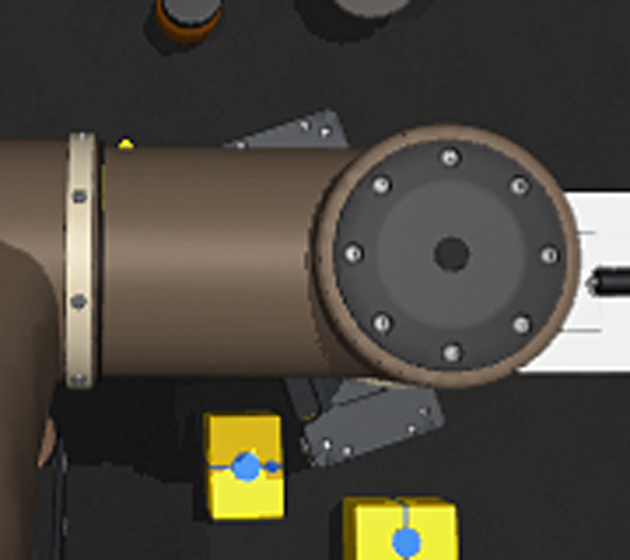

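```bash
python3 - <<'E'
from h import *
from plant import sensors
s=sensors.get_state(); print(s['tcp_pos'],s['joints'].round(2))
R=Ro.from_euler('xyz',s['eef_rot'],degrees=True).as_matrix();print(R.round(3))
t=s['tcp_pos']
P=[t,t+R[:,2]*.034,t-R[:,2]*.034,t-.066*R[:,0],t-.3*R[:,0]]
print(((proj("side",P)-[260,150])*3.5).round(0)); print(((proj("top",P)-[300,140])*3.5).round(0))
E
```

```text
[ 0.49351441 -0.20161353  0.02612145] [-1.130e+00  1.752e+01 -2.953e+01  1.000e-02 -4.289e+01  1.904e+01]
[[ 0.001  0.308 -0.952]
 [-0.    -0.952 -0.308]
 [-1.     0.    -0.001]]
[[ 305.  194.]
 [ 347.  193.]
 [ 264.  196.]
 [ 307.  125.]
 [ 310. -151.]]
[[294. 291.]
 [311. 341.]
 [277. 242.]
 [306. 288.]
 [369. 272.]]
```

```bash
python3 - <<'E'
from h import *
from plant import cams
i=cams.capture("side")["image"][...,::-1]
cv2.imwrite("pics/side2.png",cv2.resize(i[140:240,300:400],None,fx=6,fy=6,interpolation=cv2.INTER_LANCZOS4))
E
```

```text
(no output)
```

View pics/side2.png

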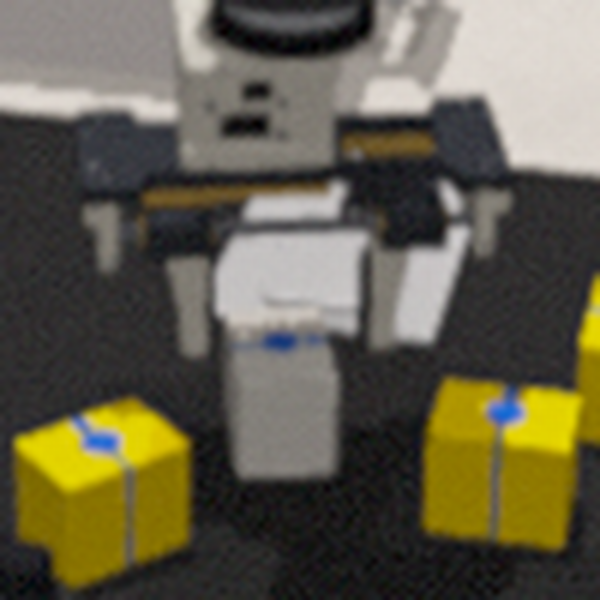

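```bash
python3 - <<'E'
from h import *
from plant import cams
i=cams.capture("side")["image"][...,::-1].astype(float)
i=np.clip((i[180:230,315:385]-15)*5,0,255).astype(np.uint8)
cv2.imwrite("pics/side3.png",cv2.resize(i,None,fx=9,fy=9,interpolation=cv2.INTER_CUBIC))
i=cams.capture("top")["image"][...,::-1].astype(float)
i=np.clip((i[160:280,350:450])*2,0,255).astype(np.uint8)
cv2.imwrite("pics/top3.png",cv2.resize(i,None,fx=5,fy=5,interpolation=cv2.INTER_CUBIC))
E
```

```text
(no output)
```

View pics/side3.png

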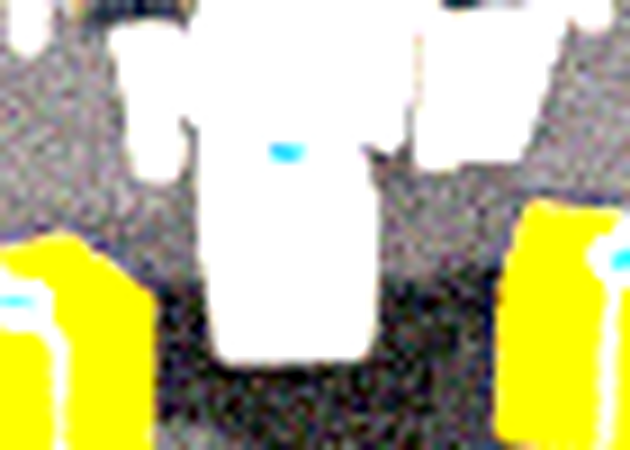

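View pics/top3.png

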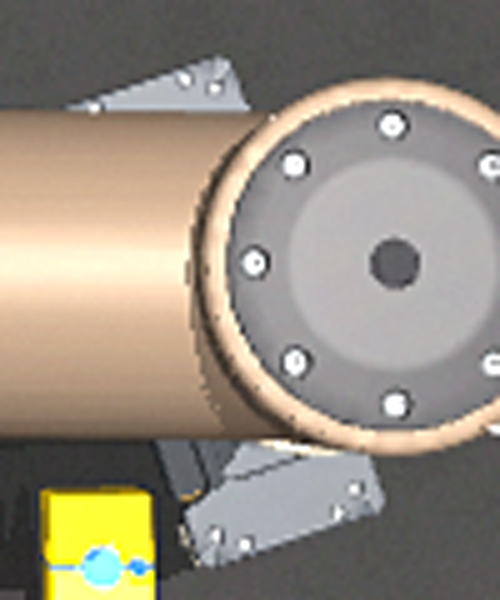

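```bash
python3 -m handwheel '[0.3,0,0,0, 0.6,0,0,0, 0.9,0,0,0, 1.1,0,0,0, 1.3,0,0,0, 1.3,-0.2,0,0, 1.3,-0.2,0,0, 1.3,-0.2,0,0, 1.3,-0.2,0,0, 1.3,-0.2,0,0]'; python3 - <<'E'
from h import *
from plant import cams
i=cams.capture("side")["image"][...,::-1].astype(float)
i=np.clip((i[160:240,305:395])*1.8,0,255).astype(np.uint8)
cv2.imwrite("pics/side4.png",cv2.resize(i,None,fx=7,fy=7,interpolation=cv2.INTER_CUBIC))
E
```

```text
time_s: 4.1
tcp_pos: [0.4925, -0.1997, 0.0126]
eef_rot: [167.1, 90.0, 5.0]
contact_force: [-0.1, -0.2, -0.3]
gripper_width: 0.0678
```

View pics/side4.png

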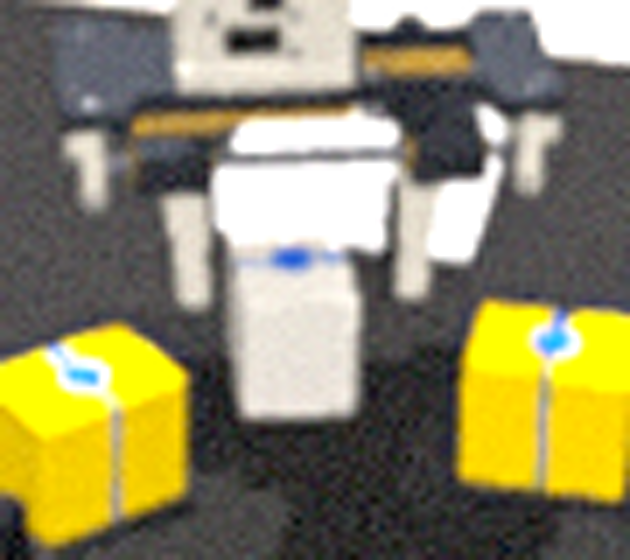

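```bash
python3 -m handwheel '[0,0,0,0, 0,0,0,0, 0,0,0,0, 0,0,0,0, 0,0,0,0, 0,0,0,0, 0,0,0,0, 0,0,0,0, 0,0,0,0, 0,0,0,0]' 3.5 20; python3 - <<'E'
from h import *
from plant import cams
i=cams.capture("side")["image"][...,::-1].astype(float)
i=np.clip((i[160:240,305:395])*1.8,0,255).astype(np.uint8)
cv2.imwrite("pics/side5.png",cv2.resize(i,None,fx=7,fy=7,interpolation=cv2.INTER_CUBIC))
E
```

```text
time_s: 5.4
tcp_pos: [0.4931, -0.1997, 0.0129]
eef_rot: [152.7, 89.9, -9.4]
contact_force: [3.8, 0.4, 4.3]
gripper_width: 0.0461
```

View pics/side5.png

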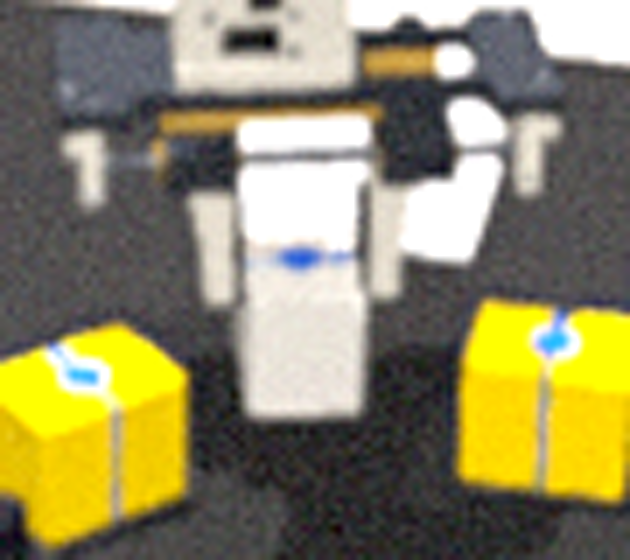

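```bash
python3 -m handwheel '[-1,0,0,0, -3,0,0,0, -6,0,0,0, -9,0,0,0, -12,0,0,0, -14,0,0,0, -15,0,0,0, -15,0,0,0, -15,0,0,0, -15,0,0,0]'; python3 - <<'E'
from h import *
from plant import sensors
print(goto(sensors.get_state(),[.5707,.1225,.165],-10))
E
```

```text
time_s: 6.7
tcp_pos: [0.4918, -0.1996, 0.1615]
eef_rot: [-26.6, 89.9, 171.3]
contact_force: [0.7, 0.2, -3.7]
gripper_width: 0.0457
(array([ -0.35, -28.22, -17.41]), np.float64(27.9), array([[-0.002,  0.307, -0.952],
       [ 0.   , -0.952, -0.307],
       [-1.   , -0.001,  0.002]]), np.float64(-162.1))
```

```bash
python3 -m handwheel '[0,-1.8,-1.1,2, -0.3,-5.4,-3.3,6, -0.4,-10,-6.2,10, -0.4,-15,-9.3,15, -0.4,-20,-12.3,20, -0.4,-24.2,-14.9,24, -0.4,-27,-16.7,27, -0.4,-28.2,-17.4,27.9, -0.4,-28.2,-17.4,27.9, -0.4,-28.2,-17.4,27.9]'; python3 - <<'E'
from h import *
from plant import sensors,cams
s=sensors.get_state()
print(goto(s,[.5707,.1225,.060],-10))
for n in("side","top"):
    i=cams.capture(n)["image"][...,::-1]
    cv2.imwrite(f"pics/{n}6.png",cv2.resize(i[140:310,190:390] if n=="side" else i[140:250,130:310],None,fx=3.8,fy=3.5,interpolation=cv2.INTER_CUBIC))
E
```

```text
time_s: 7.95
tcp_pos: [0.5709, 0.1213, 0.1663]
eef_rot: [39.6, 89.9, -150.4]
contact_force: [-0.2, 0.6, -3.3]
gripper_width: 0.046
(array([10.63, -0.13,  0.03]), np.float64(0.0), array([[-0.001, -0.174, -0.985],
       [-0.   , -0.985,  0.174],
       [-1.   ,  0.001,  0.001]]), np.float64(170.0))
```

View pics/side6.png

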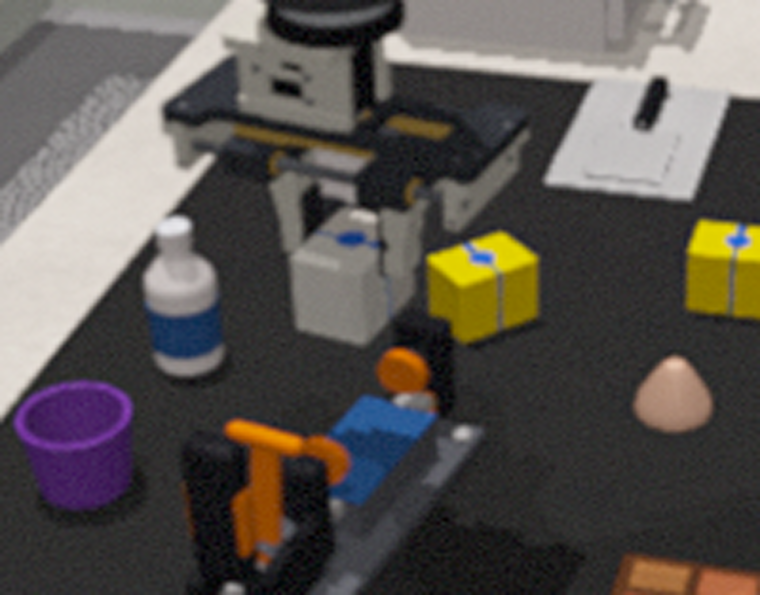

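View pics/top6.png

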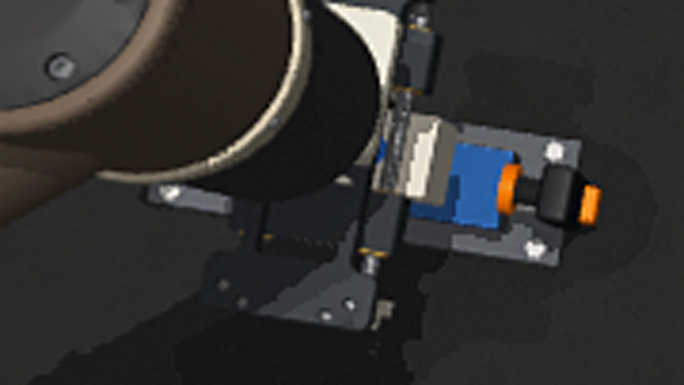

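```bash
python3 - <<'E'
from h import *
i=cv2.imread("pics/side6.png")
z0=.1663-.0109
L=[(sx*.032,sy*.023,z) for z in(z0,z0+.055) for sx,sy in((-1,-1),(1,-1),(1,1),(-1,1))]
for off,col in((0,(0,0,255)),):
    P=pose([.5709+off,.1213,np.radians(-100)],L)
    q=((proj("side",P)-[190,140]+.36)*[3.8,3.5]).astype(int)
    for a,b in((0,1),(1,2),(2,3),(3,0),(4,5),(5,6),(6,7),(7,4),(0,4),(1,5),(2,6),(3,7)): cv2.line(i,tuple(map(int,q[a])),tuple(map(int,q[b])),col,1)
# fixed pad, jaw pad, bed
for p,y in ((.5712,.1255),):
    q=((proj("side",pose([p,y,np.radians(-100)],[(-.05,-.026,.047),(.05,-.026,.047),(.05,.026,.047),(-.05,.026,.047)]))-[190,140]+.36)*[3.8,3.5]).astype(int)
    cv2.polylines(i,[q.reshape(-1,1,2).astype(np.int32)],True,(0,255,0),1)
cv2.imwrite("pics/ov6.png",i)
E
```

```text
(no output)
```

View pics/ov6.png

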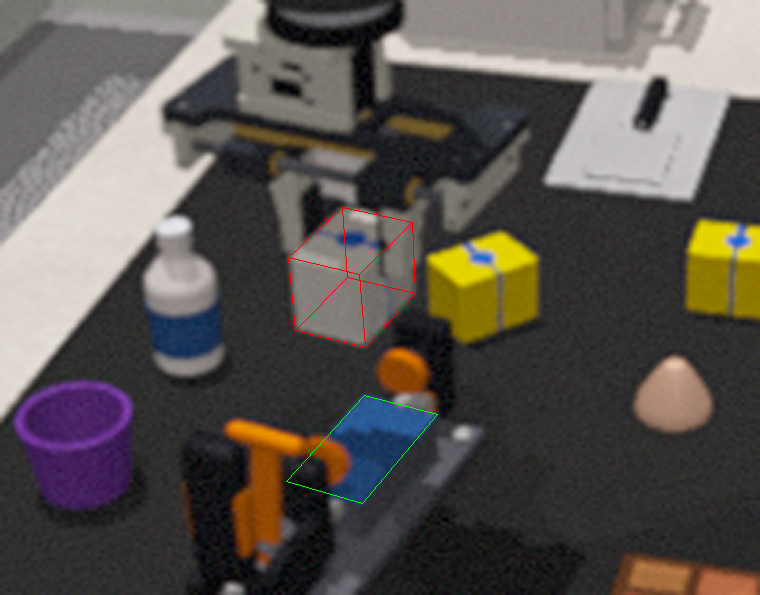

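```bash
python3 -m handwheel '[1,-0.2,0,0, 3,-0.2,0,0, 5,-0.2,0,0, 7,-0.2,0,0, 8.5,-0.2,0,0, 9.5,-0.2,0,0, 10.2,-0.2,0,0, 10.4,-0.2,0,0, 10.4,-0.2,0,0, 10.4,-0.2,0,0]'; python3 - <<'E'
from h import *
from plant import sensors,cams
for n in("side","top"):
    i=cams.capture(n)["image"][...,::-1]
    cv2.imwrite(f"pics/{n}7.png",cv2.resize(i[140:310,190:390] if n=="side" else i[140:250,130:310],None,fx=3.8,fy=3.5,interpolation=cv2.INTER_CUBIC))
E
```

```text
time_s: 9.3
tcp_pos: [0.572, 0.1243, 0.0631]
eef_rot: [-147.1, 89.9, 22.9]
contact_force: [-0.1, -0.4, -3.3]
gripper_width: 0.0458
```

View pics/side7.png

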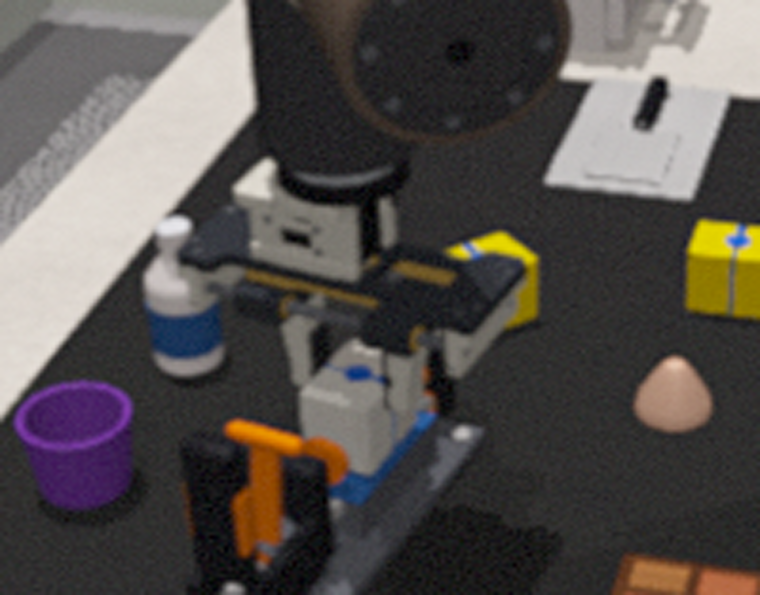

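View pics/top7.png

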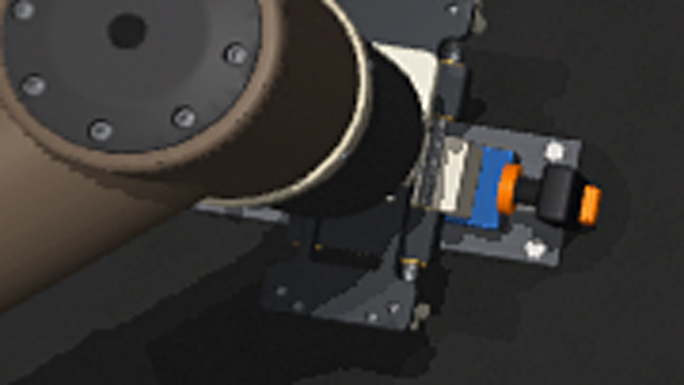

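```bash
python3 -m handwheel '[0.15,0,0,0, 0.3,0,0,0, 0.4,0,0,0, 0.45,0,0,0, 0.5,0,0,0, 0.53,0,0,0, 0.56,0,0,0, 0.56,0,0,0, 0.56,0,0,0, 0.56,0,0,0]'; python3 - <<'E'
from plant import sensors
s=sensors.get_state();print(s['tcp_pos'],s['contact_force'],s['moment'])
E
```

```text
time_s: 10.65
tcp_pos: [0.5717, 0.1241, 0.0578]
eef_rot: [-161.6, 90.0, 8.5]
contact_force: [-3.7, -0.4, 6.8]
gripper_width: 0.0458
[0.5716904  0.12413889 0.05781734] [-3.73166078 -0.35902146  6.80995929] [ 0.01698621  1.76445716 -0.01595625]
```

```bash
python3 -m handwheel '[0,0,0,0, 0,0,0,0, 0,0,0,0, 0,0,0,0, -0.2,0,0,0, -1,0,0,0, -3,0,0,0, -6,0,0,0, -10,0,0,0, -14,0,0,0]' 6.2; python3 - <<'E'
from h import *
from plant import sensors,cams
print(sensors.get_state())
for n in("side","top"):
    i=cams.capture(n)["image"][...,::-1]
    cv2.imwrite(f"pics/{n}8.png",cv2.resize(i[140:310,190:390] if n=="side" else i[140:250,130:310],None,fx=3.8,fy=3.5,interpolation=cv2.INTER_CUBIC))
E
```

```text
time_s: 11.9
tcp_pos: [0.5716, 0.1241, 0.1989]
eef_rot: [-151.7, 90.0, 18.3]
contact_force: [0.0, 0.1, -0.4]
gripper_width: 0.0621
{'time_s': 11.9, 'joints': array([ 3.13956805e+01,  1.20524408e+01, -1.09603431e+01,  6.66690283e-03,
       -6.69608702e+01, -4.13816451e+01]), 'qd': array([ 8.72662353e-02, -1.34363469e+01,  2.61962038e+01,  7.66897604e-02,
       -3.94954506e+01, -1.78385306e-02]), 'joint_torque': array([-1.95738547e-01, -4.50102425e+01,  2.67141545e+01,  6.76686287e+00,
        1.00919824e+00, -2.94602833e-03]), 'tcp_pos': array([0.57156536, 0.12407677, 0.19888029]), 'eef_rot': array([-151.72970873,   89.97294913,   18.28693444]), 'contact_force': array([ 0.04737648,  0.0652009 , -0.40982197]), 'moment': array([ 0.06177484, -0.01455286,  0.00670935]), 'gripper_width': 0.06209648758852526}
```

View pics/side8.png

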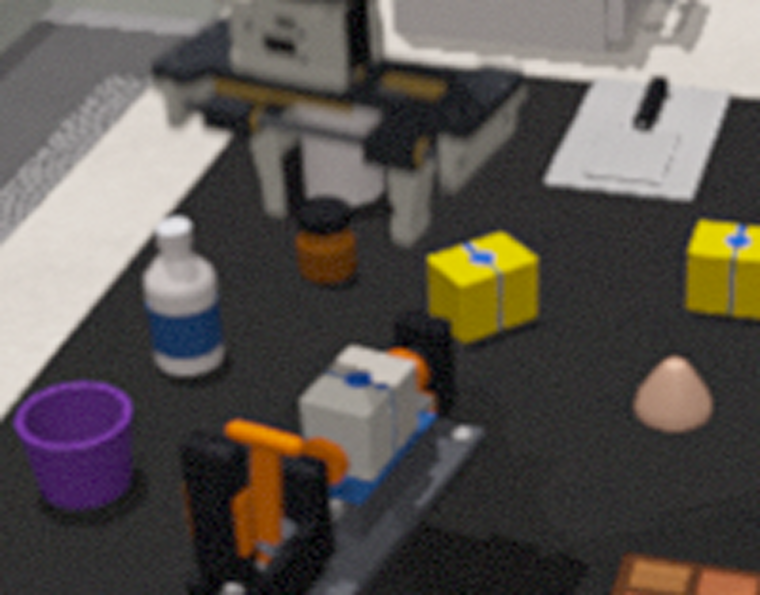

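View pics/top8.png

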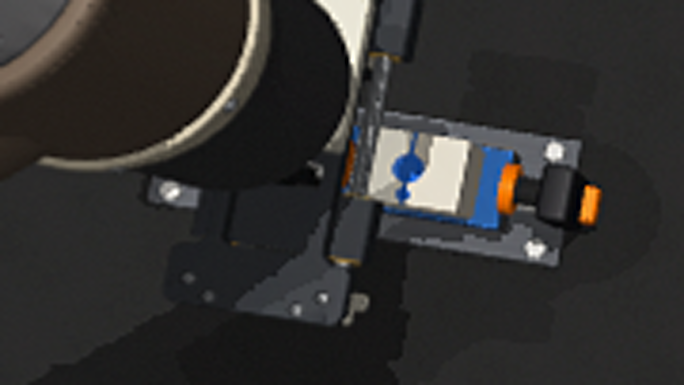

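```bash
python3 -m handwheel '[0,-2,0,0, 0,-4,0,0, 0,-6,0,0, 0,-7.6,0,0, 0,-8.1,0,0, 0,-8.1,0,0, 1,-8.1,0,0, 2.5,-8.1,0,0, 4,-8.1,0,0, 4.5,-8.1,0,0]' 0 30; python3 - <<'E'
from h import *
from plant import sensors,cams
print(goto(sensors.get_state(),[.5851,.2043,.112],-10))
for n in("side","top"):
    i=cams.capture(n)["image"][...,::-1]
    cv2.imwrite(f"pics/{n}9.png",cv2.resize(i[140:340,170:370] if n=="side" else i[120:250,100:300],None,fx=3,fy=3,interpolation=cv2.INTER_CUBIC))
E
```

```text
time_s: 13.25
tcp_pos: [0.5849, 0.2032, 0.1501]
eef_rot: [42.1, 89.9, -147.9]
contact_force: [-0.3, -0.2, 0.3]
gripper_width: 0.0006
(array([ 3.81, -0.12, -0.01]), np.float64(-0.0), array([[-0.002, -0.174, -0.985],
       [-0.001, -0.985,  0.174],
       [-1.   ,  0.002,  0.002]]), np.float64(170.0))
```

View pics/side9.png

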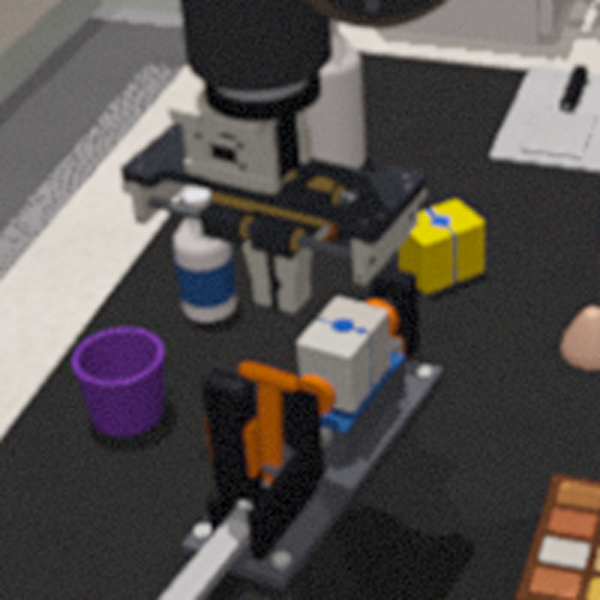

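View pics/top9.png

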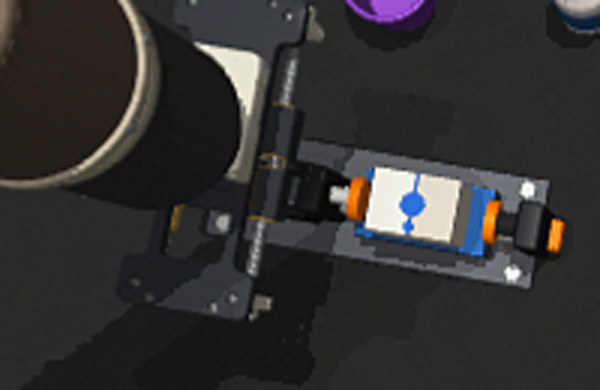

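```bash
python3 - <<'E'
from h import *
a=np.radians(-100)
P=[[.5849,.2032,.1501],[.5849,.2032,.1701]]
print(((proj("side",P)-[170,140])*3).round())
bar=pose([.5712,.1255,a],[(-.105,-.024,.131),(-.105,.024,.131),(-.105,0,.131)]);print(bar.round(4))
print(((proj("side",bar)-[170,140])*3).round())
E
```

```text
[[285. 335.]
 [283. 312.]]
[[0.5658 0.2331 0.131 ]
 [0.6131 0.2247 0.131 ]
 [0.5894 0.2289 0.131 ]]
[[299. 387.]
 [240. 369.]
 [269. 378.]]
```

```bash
python3 -m handwheel '[1,0,0,0, 2.2,0,0,0, 3,0,0,0, 3.4,0,0,0, 3.4,0,0,0, 3.4,-0.4,0,0, 3.4,-0.9,0,0, 3.4,-1.4,0,0, 3.4,-1.6,0,0, 3.4,-1.6,0,0]'; python3 - <<'E'
from h import *
from plant import sensors,cams
for n in("side",):
    i=cams.capture(n)["image"][...,::-1]
    cv2.imwrite(f"pics/{n}10.png",cv2.resize(i[200:340,210:340],None,fx=5,fy=4.2,interpolation=cv2.INTER_CUBIC))
E
```

```text
time_s: 14.6
tcp_pos: [0.5885, 0.2199, 0.1179]
eef_rot: [22.6, 90.0, -167.3]
contact_force: [-1.0, -0.2, -0.1]
gripper_width: 0.0003
```

View pics/side10.png

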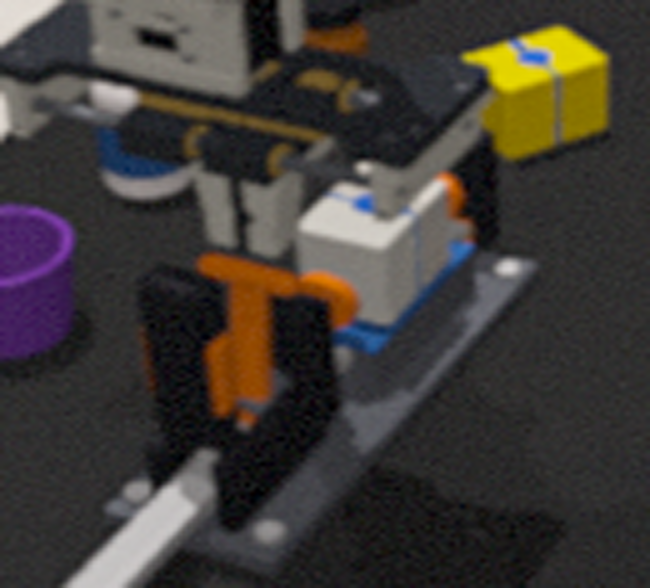

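```bash
python3 -m handwheel '[0,-0.2,0,0, 0,-0.4,0,0, 0,-0.6,0,0, 0,-0.8,0,0, 0,-1.0,0,0, 0,-1.0,0,0, 0,-1.0,0,0, 0,-1.0,0,0, 0,-1.0,0,0, 0,-1.0,0,0]'; python3 - <<'E'
from h import *
from plant import sensors,cams
for n in("side",):
    i=cams.capture(n)["image"][...,::-1]
    cv2.imwrite(f"pics/{n}11.png",cv2.resize(i[200:340,210:340],None,fx=5,fy=4.2,interpolation=cv2.INTER_CUBIC))
E
```

```text
time_s: 15.9
tcp_pos: [0.5902, 0.2295, 0.118]
eef_rot: [-111.4, 90.0, 58.6]
contact_force: [0.4, 1.0, -0.1]
gripper_width: 0.0003
```

View pics/side11.png

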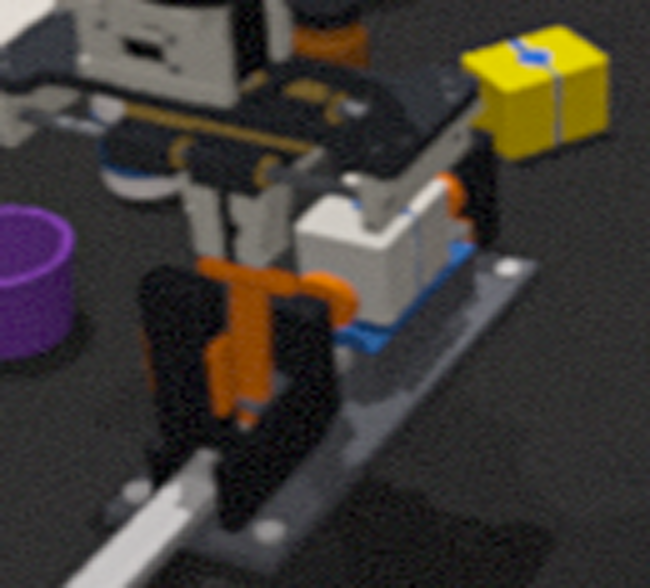

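```bash
python3 -m handwheel '[0,1,0,0, 0,2.4,0,0, 0.6,2.6,0,0, 1.3,2.6,0,0, 1.3,2,0,0, 1.3,1.4,0,0, 1.3,0.9,0,0, 1.3,0.5,0,0, 1.3,0.5,0,0, 1.3,0.5,0,0]'; python3 - <<'E'
from h import *
from plant import sensors,cams
for n in("side","top"):
    i=cams.capture(n)["image"][...,::-1]
    cv2.imwrite(f"pics/{n}12.png",cv2.resize(i[200:340,210:340] if n=="side" else i[120:250,100:300],None,fx=4,fy=4,interpolation=cv2.INTER_CUBIC))
E
```

```text
time_s: 17.2
tcp_pos: [0.5895, 0.2247, 0.1053]
eef_rot: [-136.2, 90.0, 33.8]
contact_force: [-1.3, -3.8, 4.0]
gripper_width: 0.0005
```

View pics/side12.png

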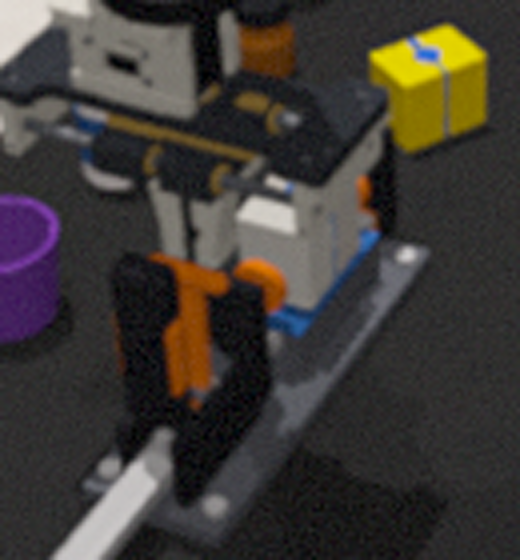

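View pics/top12.png

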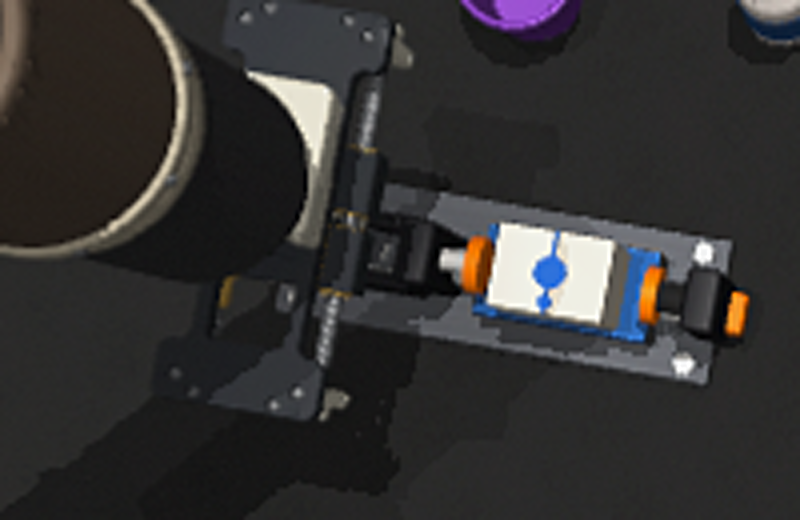

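```bash
python3 -m handwheel '[0,1,0,0, 0,1.8,0,0, 0.5,1.8,0,0, 0.8,1.8,0,0, 0.8,1.2,0,0, 0.8,0.6,0,0, 0.8,0.2,0,0, 0.8,-0.2,0,0, 0.8,-0.2,0,0, 0.8,-0.2,0,0]'; cat > st.py <<'E'
from h import *
from plant import sensors,cams
import sys
s=sensors.get_state();a=np.radians(-100);u=np.array([np.cos(a),np.sin(a)]);v=np.array([-u[1],u[0]])
p=s['tcp_pos'][:2]-[.5712,.1255]; F=s['contact_force']
print("t",s['time_s'],"x mm",(p@u*1e3).round(1),"y",(p@v*1e3).round(1),"z",(s['tcp_pos'][2]*1e3).round(1),"Fpush",(F[:2]@u).round(2),"Fside",(F[:2]@v).round(2),"Fz",F[2].round(2),"M",s['moment'].round(2))
if len(sys.argv)>1:
    for n in("side","top"):
        i=cams.capture(n)["image"][...,::-1]
        cv2.imwrite(f"pics/{n}{sys.argv[1]}.png",cv2.resize(i[190:330,210:340] if n=="side" else i[150:230,120:300],None,fx=4.2,fy=4.2,interpolation=cv2.INTER_CUBIC))
E
python3 st.py 13
```

```text
time_s: 18.55
tcp_pos: [0.5898, 0.2268, 0.097]
eef_rot: [-129.4, 90.0, 40.6]
contact_force: [-0.6, -3.5, 2.9]
gripper_width: 0.0006
t 18.55 x mm -103.0 y 0.8 z 97.0 Fpush 3.58 Fside 0.05 Fz 2.92 M [-1.04  0.36 -0.01]
```

View pics/side13.png

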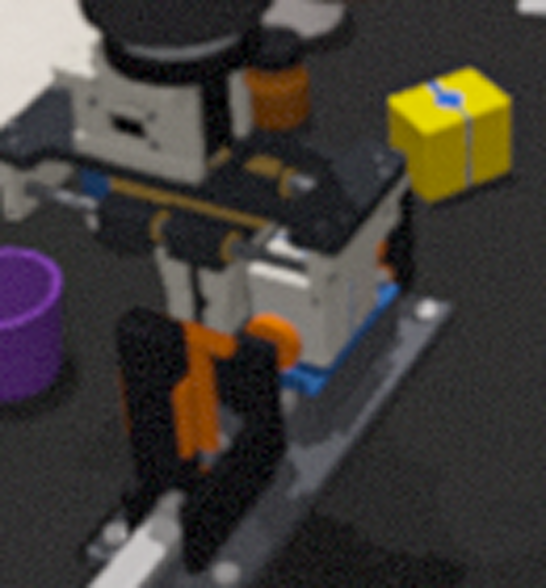

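```bash
ls pics | head -3
```

```text
ov6.png
sc.png
side0.png
```

```bash
python3 - <<'E'
from h import *
a=np.radians(-100)
for x in(-.103,-.115,-.13,-.142):
  q=(proj("side",pose([.5712,.1255,a],[(x,0,z) for z in(.117,.127,.137,.155,.163,.175,.185,.195)]))-[210,190])*4.2
  print(x,q.round(0).tolist())
q=(proj("side",pose([.5712,.1255,a],[(-.143,-.017,.167),(-.143,.017,.167),(-.163,-.017,.167),(-.163,.017,.167)]))-[210,190])*4.2
print(q.round())
E
```

```text
-0.103 [[213.0, 338.0], [211.0, 322.0], [209.0, 307.0], [207.0, 279.0], [205.0, 266.0], [203.0, 247.0], [201.0, 230.0], [200.0, 214.0]]
-0.115 [[201.0, 352.0], [199.0, 337.0], [197.0, 321.0], [194.0, 293.0], [193.0, 280.0], [191.0, 260.0], [189.0, 244.0], [187.0, 228.0]]
-0.13 [[185.0, 370.0], [183.0, 354.0], [182.0, 339.0], [178.0, 310.0], [177.0, 298.0], [175.0, 278.0], [173.0, 262.0], [171.0, 245.0]]
-0.142 [[173.0, 385.0], [171.0, 369.0], [169.0, 353.0], [165.0, 325.0], [164.0, 312.0], [161.0, 292.0], [160.0, 276.0], [158.0, 259.0]]
[[192. 316.]
 [132. 298.]
 [171. 341.]
 [109. 322.]]
```

View pics/top13.png

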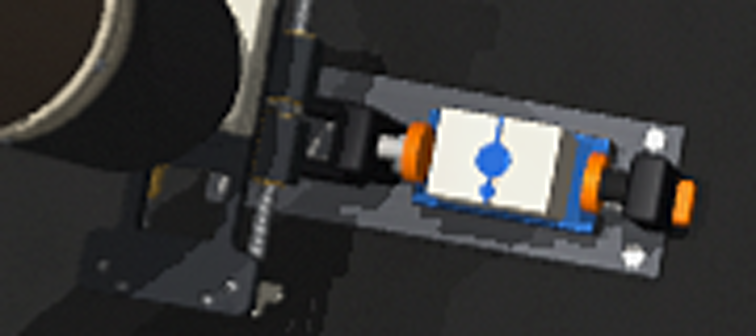

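```bash
python3 - <<'E'
from h import *
a=np.radians(-100);u=np.array([np.cos(a),np.sin(a)]);v=np.array([-u[1],u[0]])
def tri(ps,pt):
    ps=np.array(ps)/4.2+[210,190];pt=np.array(pt)/4.2+[120,150]
    o=[]
    for n,p in(("side",ps),("top",pt)):
        A=onplane(n,[p],0)[0];X=par(n)[3];d=(A-X)/np.linalg.norm(A-X);o.append((X,d))
    M=sum(np.eye(3)-np.outer(d,d) for X,d in o);b=sum((np.eye(3)-np.outer(d,d))@X for X,d in o)
    P=np.linalg.solve(M,b); q=P[:2]-[.5712,.1255]
    return (np.r_[q@u,q@v,P[2]]*1e3).round(0),[round(1e3*np.linalg.norm(np.cross(P-X,d)),1) for X,d in o]
print("plate +x -y",tri((405,165),(250,310)))
print("plate -x -y",tri((325,243),(88,288)))
print("bracket",tri((318,355),(270,300)))
print("rail right end carriage",tri((230,262),(300,180)))
E
```

```text
plate +x -y (array([-64., -93., 226.]), [np.float64(0.3), np.float64(0.3)])
plate -x -y (array([-138.,  -93.,  230.]), [np.float64(3.2), np.float64(3.2)])
bracket (array([-96., -75., 125.]), [np.float64(16.0), np.float64(16.0)])
rail right end carriage (array([-83., -17., 154.]), [np.float64(13.5), np.float64(13.5)])
```

```bash
python3 - <<'E'
from h import *
a=np.radians(-100);u=np.array([np.cos(a),np.sin(a)]);v=np.array([-u[1],u[0]])
for z in(.165,.19):
  p=onplane("top",np.array([(258,150),(302,150),(318,70),(272,70)])/4.2+[120,150],z)[:,:2]-[.5712,.1255]
  print(z,(p@u*1e3).round(),(p@v*1e3).round())
E
```

```text
0.165 [-96. -74. -74. -96.] [-19. -15.  24.  21.]
0.19 [-87. -66. -66. -88.] [-20. -17.  22.  18.]
```

```bash
python3 -m handwheel '[0,0.8,0,0, 0,1.8,0,0, -0.7,1.8,0,0, -0.7,1.8,0,0, -0.7,1.0,0,0, -0.7,0.3,0,0, -0.7,-0.4,0,0, -0.7,-0.9,0,0, -0.7,-0.9,0,0, -0.7,-0.9,0,0]';python3 st.py 14
```

```text
time_s: 19.9
tcp_pos: [0.5919, 0.2359, 0.1052]
eef_rot: [-178.8, 89.9, -8.7]
contact_force: [-1.4, -3.3, 8.2]
gripper_width: 0.0005
t 19.9 x mm -112.3 y 1.2 z 105.2 Fpush 3.53 Fside -0.8 Fz 8.21 M [-1.16  0.57  0.04]
```

View pics/side14.png

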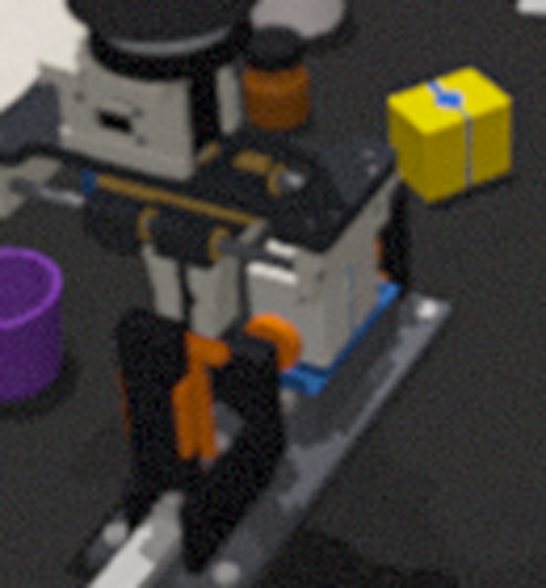

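View pics/top14.png

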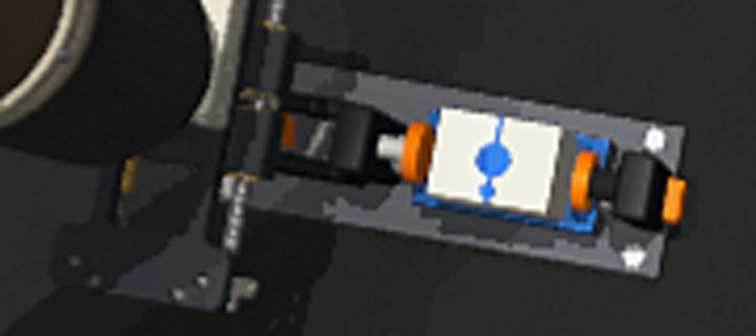

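```bash
python3 - <<'E'
from h import *
a=np.radians(-100)
t=np.array([.5849,.2032])
for n,px in(("right",(292,311)),("left",(262,304))):
    p=np.array(px)/3+[170,140]
    for dz in(0,.01,.02,.03,.04):
        P=onplane("side",[p],.1501+dz)[0]; q=P[:2]-t
        print(n,dz,(np.array([q@[np.cos(a),np.sin(a)],q@[-np.sin(a),np.cos(a)]])*1e3).round(1))
E
```

```text
right 0 [26.4  9.8]
right 0.01 [15.2  2.5]
right 0.02 [ 3.9 -4.8]
right 0.03 [ -7.3 -12.1]
right 0.04 [-18.5 -19.3]
left 0 [24.9 34.1]
left 0.01 [13.7 26.4]
left 0.02 [ 2.4 18.8]
left 0.03 [-8.8 11.1]
left 0.04 [-20.    3.5]
```

```bash
python3 -m handwheel '[0,1.4,0,0, 0,2.8,0,0, 0.7,2.9,0,0, 1.3,2.9,0,0, 1.3,2.0,0,0, 1.3,1.2,0,0, 1.3,0.6,0,0, 1.3,0.3,0,0, 1.3,0.3,0,0, 1.3,0.3,0,0]';python3 st.py 15
```

```text
time_s: 21.25
tcp_pos: [0.5905, 0.2325, 0.0909]
eef_rot: [24.1, 90.0, -165.8]
contact_force: [-1.6, -3.1, 1.5]
gripper_width: 0.0006
t 21.25 x mm -108.8 y 0.4 z 90.9 Fpush 3.3 Fside -1.06 Fz 1.53 M [-1.15  1.06 -0.02]
```

View pics/side15.png

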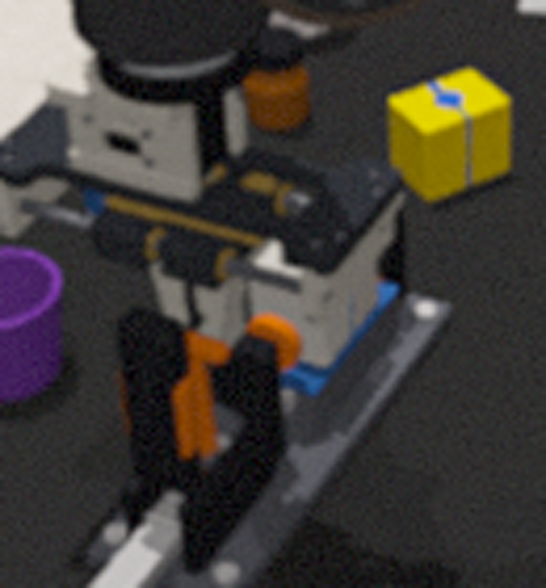

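View pics/top15.png

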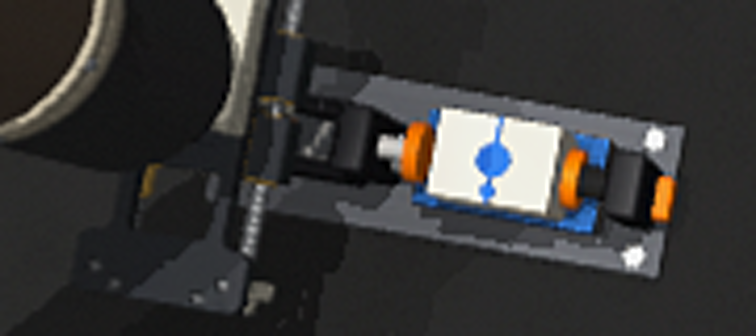

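```bash
python3 -m handwheel '[0,1.4,0,0, 0,2.5,0,0, 0,2.5,0,0, 0,2.5,0,0, 0,1.6,0,0, 0,0.9,0,0, 0,0.3,0,0, 0,-0.2,0,0, 0,-0.2,0,0, 0,-0.2,0,0]';python3 st.py 16
```

```text
time_s: 22.6
tcp_pos: [0.5912, 0.2347, 0.0909]
eef_rot: [-148.0, 90.0, 22.0]
contact_force: [0.3, -3.6, 2.6]
gripper_width: 0.0006
t 22.6 x mm -111.0 y 0.8 z 90.9 Fpush 3.52 Fside 0.91 Fz 2.63 M [-1.24 -0.17 -0.05]
```

View pics/top16.png

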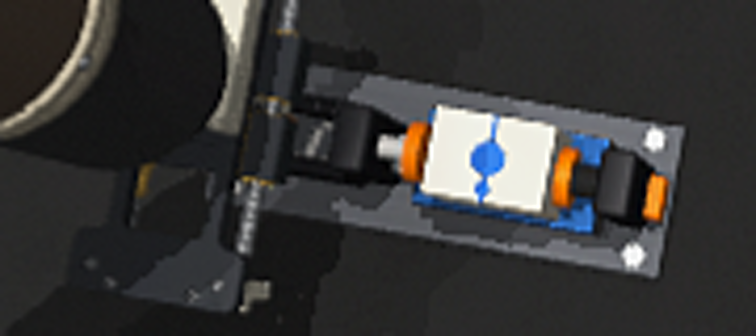

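```bash
python3 -m handwheel '[0,1.4,0,0, 0,2.6,0,0, 0,2.6,0,0, 0,2.6,0,0, 0,1.7,0,0, 0,1.0,0,0, 0,0.4,0,0, 0,0,0,0, 0,0,0,0, 0,0,0,0]';python3 st.py 17
```

```text
time_s: 23.95
tcp_pos: [0.5912, 0.2344, 0.0911]
eef_rot: [118.5, 90.0, -71.5]
contact_force: [-0.6, -3.8, 3.5]
gripper_width: 0.0006
t 23.95 x mm -110.7 y 0.8 z 91.1 Fpush 3.85 Fside 0.08 Fz 3.46 M [-1.53 -0.01 -0.06]
```

View pics/top17.png

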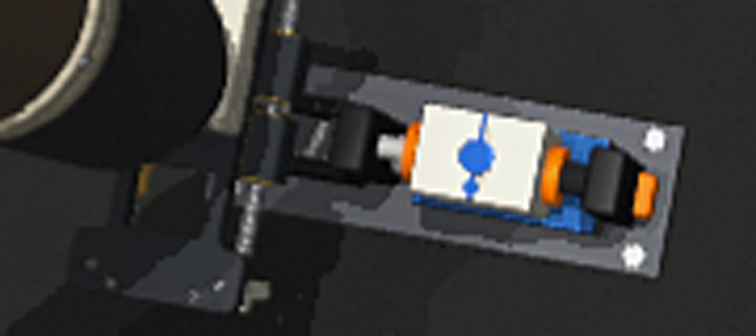

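```bash
python3 -m handwheel '[0,1.4,0,0, 0,2.6,0,0, 0,2.6,0,0, 0,2.2,0,0, 0,1.5,0,0, 0,1.0,0,0, 0,0.5,0,0, 0,0.3,0,0, 0,0.3,0,0, 0,0.3,0,0]';python3 st.py 18
```

```text
time_s: 25.3
tcp_pos: [0.5906, 0.2308, 0.0914]
eef_rot: [92.9, 89.9, -97.1]
contact_force: [-1.2, -6.8, 4.8]
gripper_width: 0.0005
t 25.3 x mm -107.1 y 0.8 z 91.4 Fpush 6.89 Fside 0.01 Fz 4.8 M [-2.32  0.31 -0.05]
```

View pics/top18.png

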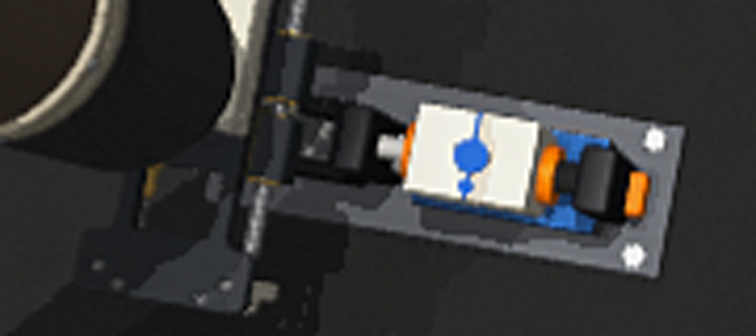

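```bash
python3 -m handwheel '[0,-0.1,0,0, 0,-0.2,0,0, 0,-0.3,0,0, 0,-0.4,0,0, 0,-0.5,0,0, 0,-0.6,0,0, 0,-0.6,0,0, 0,-0.6,0,0, 0,-0.6,0,0, 0,-0.6,0,0]';python3 st.py 19
```

```text
time_s: 26.65
tcp_pos: [0.5915, 0.236, 0.0914]
eef_rot: [85.9, 89.9, -104.1]
contact_force: [-0.6, -8.9, 4.9]
gripper_width: 0.0005
t 26.65 x mm -112.4 y 0.8 z 91.4 Fpush 8.87 Fside 1.0 Fz 4.91 M [-3.08  0.19 -0.07]
```

View pics/side19.png

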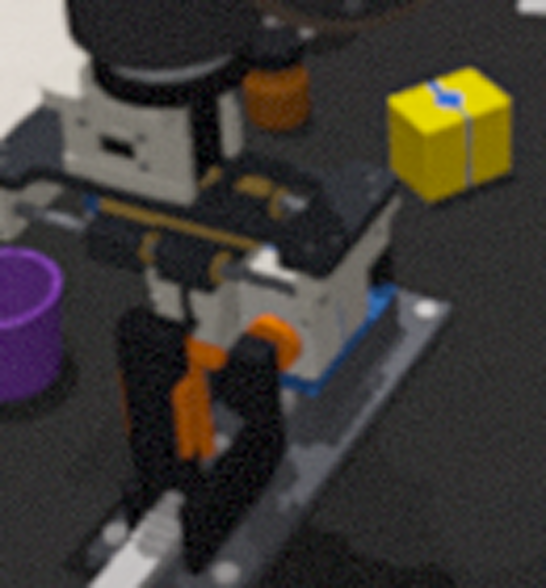

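```bash
python3 -m handwheel '[0,1.4,0,0, 0,2.7,0,0, 0,2.7,0,0, 0,2.4,0,0, 0,1.9,0,0, 0,1.4,0,0, 0,1.0,0,0, 0,0.9,0,0, 0,0.9,0,0, 0,0.9,0,0]';python3 st.py
```

```text
time_s: 28.0
tcp_pos: [0.5898, 0.227, 0.0917]
eef_rot: [84.1, 89.8, -105.9]
contact_force: [-1.5, -9.5, 7.4]
gripper_width: 0.0002
t 28.0 x mm -103.2 y 0.7 z 91.7 Fpush 9.61 Fside 0.2 Fz 7.41 M [-3.13  0.79 -0.06]
```

```bash
python3 -m handwheel '[0,-0.1,0,0, 0,-0.2,0,0, 0,-0.3,0,0, 0,-0.4,0,0, 0,-0.5,0,0, 0,-0.6,0,0, 0,-0.7,0,0, 0,-0.7,0,0, 0,-0.7,0,0, 0,-0.7,0,0]';python3 st.py
```

```text
time_s: 29.25
tcp_pos: [0.591, 0.2333, 0.0918]
eef_rot: [82.8, 89.8, -107.2]
contact_force: [-2.6, -10.4, 8.2]
gripper_width: 0.0004
t 29.25 x mm -109.6 y 0.7 z 91.8 Fpush 10.67 Fside -0.8 Fz 8.16 M [-3.82  0.8  -0.  ]
```

```bash
python3 -m handwheel '[0,-0.1,0,0, 0,-0.2,0,0, 0,-0.3,0,0, 0,-0.4,0,0, 0,-0.4,0,0, 0,-0.4,0,0, 0,-0.4,0,0, 0,-0.4,0,0, 0,-0.4,0,0, 0,-0.4,0,0]';python3 st.py 20
```

```text
time_s: 30.5
tcp_pos: [0.5916, 0.2367, 0.0917]
eef_rot: [81.2, 89.8, -108.8]
contact_force: [-2.4, -12.3, 7.4]
gripper_width: 0.0002
t 30.5 x mm -113.1 y 0.7 z 91.7 Fpush 12.52 Fside -0.25 Fz 7.4 M [-4.37  0.63 -0.06]
```

View pics/side20.png

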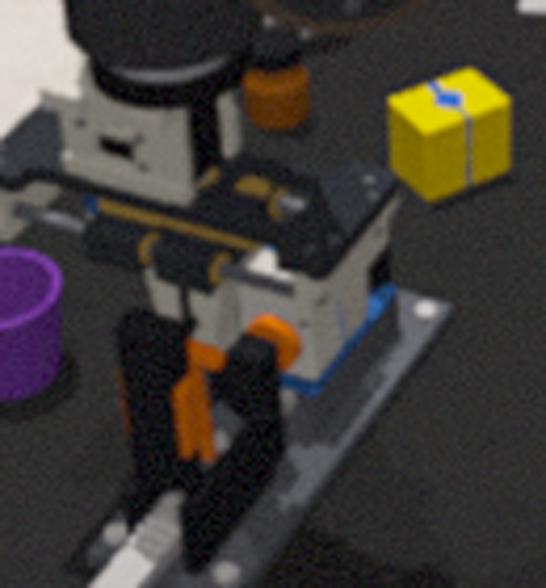

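View pics/top20.png

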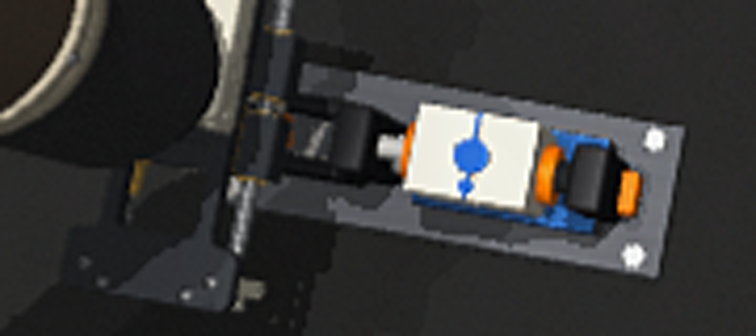

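```bash
python3 -m handwheel '[0,1.4,0,0, 0,2.7,0,0, 0,2.7,0,0, 0,2.5,0,0, 0,2.2,0,0, 0,1.9,0,0, 0,1.6,0,0, 0,1.5,0,0, 0,1.5,0,0, 0,1.5,0,0]';python3 st.py
```

```text
time_s: 31.85
tcp_pos: [0.5891, 0.2233, 0.0917]
eef_rot: [82.8, 89.9, -107.2]
contact_force: [-2.4, -10.5, 8.2]
gripper_width: 0.0008
t 31.85 x mm -99.4 y 0.6 z 91.7 Fpush 10.74 Fside -0.58 Fz 8.25 M [-3.39  0.99 -0.03]
```

```bash
python3 -m handwheel '[0,-0.1,0,0, 0,-0.2,0,0, 0,-0.3,0,0, 0,-0.4,0,0, 0,-0.5,0,0, 0,-0.5,0,0, 0,-0.5,0,0, 0,-0.5,0,0, 0,-0.5,0,0, 0,-0.5,0,0]';python3 st.py
```

```text
time_s: 33.1
tcp_pos: [0.5899, 0.2276, 0.0918]
eef_rot: [82.6, 89.8, -107.3]
contact_force: [-3.7, -11.4, 9.8]
gripper_width: 0.0004
t 33.1 x mm -103.8 y 0.6 z 91.8 Fpush 11.87 Fside -1.69 Fz 9.78 M [-4.13  1.11 -0.03]
```

```bash
python3 -m handwheel '[0,-0.1,0,0, 0,-0.2,0,0, 0,-0.3,0,0, 0,-0.4,0,0, 0,-0.4,0,0, 0,-0.4,0,0, 0,-0.4,0,0, 0,-0.4,0,0, 0,-0.4,0,0, 0,-0.4,0,0]';python3 st.py
```

```text
time_s: 34.35
tcp_pos: [0.5905, 0.2313, 0.0919]
eef_rot: [82.7, 89.8, -107.2]
contact_force: [-2.9, -12.8, 10.2]
gripper_width: 0.0005
t 34.35 x mm -107.5 y 0.7 z 91.9 Fpush 13.15 Fside -0.67 Fz 10.25 M [-4.44  1.18 -0.07]
```

```bash
python3 -m handwheel '[0,-0.1,0,0, 0,-0.2,0,0, 0,-0.2,0,0, 0,-0.2,0,0, 0,-0.2,0,0, 0,-0.2,0,0, 0,-0.2,0,0, 0,-0.2,0,0, 0,-0.2,0,0, 0,-0.2,0,0]';python3 st.py
```

```text
time_s: 35.6
tcp_pos: [0.5909, 0.2331, 0.0919]
eef_rot: [82.5, 89.8, -107.5]
contact_force: [-2.2, -13.0, 10.8]
gripper_width: 0.0003
t 35.6 x mm -109.4 y 0.7 z 91.9 Fpush 13.23 Fside 0.1 Fz 10.79 M [-4.63  1.17 -0.04]
```

```bash
python3 -m handwheel '[0,-0.1,0,0, 0,-0.2,0,0, 0,-0.2,0,0, 0,-0.2,0,0, 0,-0.2,0,0, 0,-0.2,0,0, 0,-0.2,0,0, 0,-0.2,0,0, 0,-0.2,0,0, 0,-0.2,0,0]';python3 st.py
```

```text
time_s: 36.85
tcp_pos: [0.5912, 0.2349, 0.0919]
eef_rot: [82.0, 89.8, -108.0]
contact_force: [-2.6, -13.6, 9.0]
gripper_width: 0.0003
t 36.85 x mm -111.2 y 0.7 z 91.9 Fpush 13.85 Fside -0.17 Fz 9.03 M [-4.72  1.03 -0.07]
```

Firm at about 13.9 N and still short of the stop. Now I'll release the trigger and withdraw upward, clear of everything.

```bash
python3 -m handwheel '[0,0.8,0,0, 0,1.8,0,0, 0,2.6,0,0, 0,2.7,0,0, 0,2.7,0,0, -2,2.7,0,0, -5,2.7,0,0, -9,2.7,0,0, -13,2.7,0,0, -15,2.7,0,0]'; python3 -m handwheel '[-1,0,3,0, -2,0,7,0, -3,0,11,0, -3,0,14,0, -3,0,16,0, -3,0,17,0, -3,0,17,0, -3,0,17,0, -3,0,17,0, -3,0,17,0]';python3 st.py 21; python3 - <<'E'
import cv2
from plant import cams
cv2.imwrite("pics/topfull.png",cams.capture("top")["image"][...,::-1])
E
```

```text
time_s: 38.1
tcp_pos: [0.5882, 0.2123, 0.2441]
eef_rot: [-136.5, 89.7, 33.5]
contact_force: [0.5, 0.4, 0.2]
gripper_width: 0.0006
time_s: 39.35
tcp_pos: [0.4198, 0.2402, 0.2707]
eef_rot: [65.2, 90.0, -124.8]
contact_force: [-0.5, 0.0, 0.6]
gripper_width: 0.0006
t 39.35 x mm -86.6 y -169.0 z 270.7 Fpush 0.05 Fside -0.52 Fz 0.58 M [0.04 0.14 0.06]
```

View pics/side21.png

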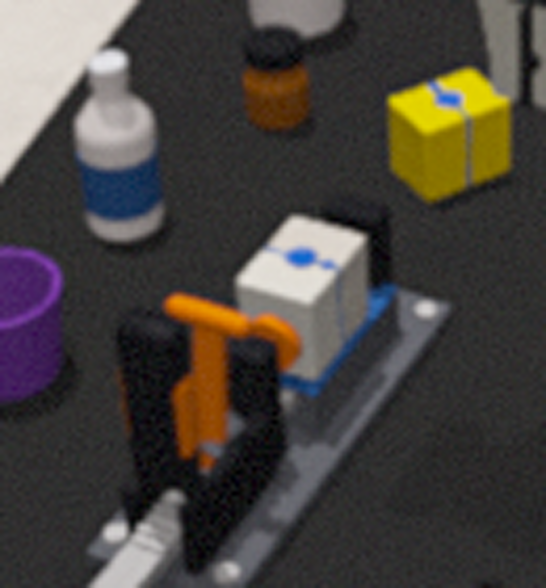

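View pics/top21.png

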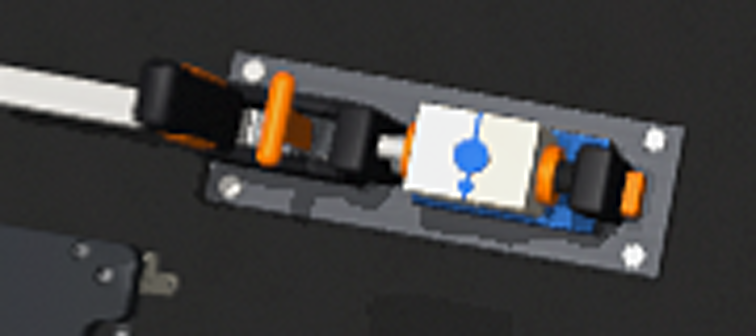

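View pics/topfull.png

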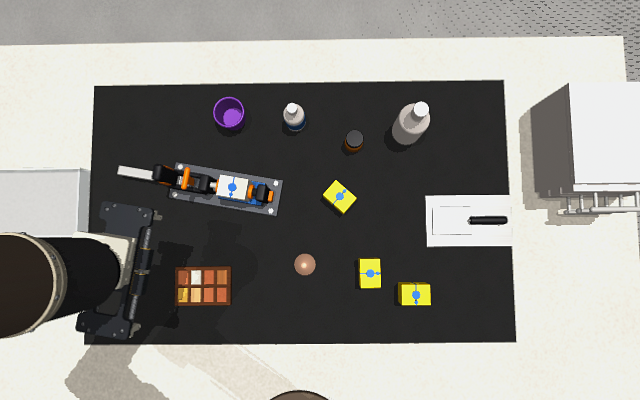

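The mould stands upright between both pads, the trigger has sprung back, the arm is clear and the other objects are where they were. I'm handing in the job.

```bash
python3 -c "
from plant import workorder
print(workorder.close_job())"
```

```text
the job is handed in; nothing more can be done
None
```

The white mould stands upright and lengthwise on the clamp bed, gripped between both pads, and I handed the job in at about 39 s of the 72 s allowed.

- **Placing:** I gripped the mould across its width, carried it to the bed, set it down between the jaws and let go of it.
- **Squeezing:** I pushed the trigger bar with the closed fingers, again and again. The bar took about 3.5 N while the jaw ran free. On the last stroke it climbed steadily to 13.9 N at about 23 of its 29 mm of travel, by my estimate, so it stiffened before reaching its stop.
- **Last checks:** After I released the trigger, the pictures showed the mould upright with no visible crack and both pads against it. The trigger had sprung back, and the bottles, yellow look-alikes and other things looked unmoved. The force on the tool was about zero.

**What disagreed:**
- **Finger ends:** In the pictures the fingers seem to end 20–30 mm above the reported TCP. My first trigger pushes therefore passed over the bar or rode on its top edge, until I lowered the tool to about z 0.092.
- **Vertical force:** Pushing on the bar also gave up to about 11 N of vertical force, which I put down to friction. I judged the grip by the level part of the force alone.
- **Final grip:** I could not measure the grip left after the ratchet dropped back. From the bar force, I estimate it was about 37 N before release, and the jaw then slipped back about 1.5 mm. That should leave well over the 18 N needed.

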